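# Load the roller station and hold its sprung arm in

## Task

Run the yellow carton of screws along the rollers, without lifting it off them, until it sits fully home against the yellow end stop; leave the sprung blue arm alone until it does. Then, with the gripper's fingers on the red post, push the arm in behind the carton, past its click and right up to its stop, and finish while still holding it there against its spring (it flies back if let go). Leave the solder spool, the green tape and the blue pliers where they are.

Things in the scene. Friction and masses are not known exactly. Their poses are not given: they have to be found in the camera images.
- station: Grey roller station fixed to the bench, yaw 0 to 0.35 rad. Origin on the bench under the lane's centre line. Lane along its y, from the open entry (+235 mm) to the yellow end stop (face at -142.5 mm, top 66 mm high); +x points away from the robot, arm on the -x side. 18 free steel rollers, tops 30 mm above the bench; rails 66 mm apart, tops at 38 mm.
- carton: Yellow card box of screws, 60 mm (its x, across the lane) by 85 mm (its y, along the lane) by 45 mm high, 0.25 to 0.5 kg, standing on the rollers between the rails; origin at the centre of its underside, so 30 mm above the bench, its top at 75 mm. It rolls with under 1 N of push
- spool: Silver solder spool, 62 mm across, 38 mm high, standing on the bench beyond the lane; bystander, must not be moved
- green_tape: Roll of green tape, 60 mm across, 18 mm high, lying on the bench beyond the lane's end; bystander, must not be moved
- pliers: Blue-handled pliers, 145 mm long, 14 mm high, lying on the bench past the end stop; bystander, must not be moved
- bay (a point): Where the carton's origin is when it is fully home against the end stop: on the lane's centre line, at roller-top height (30 mm), at station y = -100 mm
- pivot (a point): Point on the arm's vertical hinge axis, 92 mm above the bench, at station (-100, -55) mm, beside the lane
- post (a point): Middle (92 mm up) of the red upright post on the arm's tip: 20 mm thick, 76 to 108 mm above the bench, 96 mm from the pivot. Station x, y: (-66, +35) mm at rest, (-5, -39) mm fully in; the arc about the pivot starts across the lane, away from the robot, and ends towards the end stop.
- tensioner (a joint): Angle of the sprung blue arm: 0 at rest, 1.05 rad at its stop, growing as it is pushed in (clockwise from above). Spring: 4.5 N at the post at rest, 9 N at the stop; from 0.45 rad the pawl adds about 2 N, clicks over at 0.72 rad, then takes off about 2 N until 1.0 rad; it does not lock: let go and the arm springs back.
- tip_wheel (a point): Centre of the white idler wheel under the post: 28 mm across, 44 to 64 mm above the bench, this point at 54 mm. The blue arm bar (14 mm wide, 66 to 76 mm above the bench) runs from it to the pivot. With the arm fully in, the wheel is 4 mm behind a carton that is home; a carton not home blocks it.
Not all that is in view belongs to the job. What is shaped like the carton but black or purple is not meant.

How it is judged:
On the way, in this order (a step that is already met when the one before it is completed fails the run):
1. the carton is home against the end stop and still, the arm not yet pushed in (y of carton in the frame of station below -0.093 m and linear speed of carton below 0.02 m/s and value of joint tensioner below 0.3 rad), for 0.2 s.
2. the arm is pushed in past its click behind the carton (value of joint tensioner above 0.95 rad and y of carton in the frame of station below -0.093 m), for 0.2 s.
At the end, for the whole second after the job is handed in: The gripper's fingers still hold the arm in: joint above 0.95 of 1.05 rad with more than 1.5 N between fingers and arm; the carton stands level and still on the rollers, within 7 mm of fully home against the end stop (all of step 2 and contact force between the fingers and tensioner above 1.5 N and z of carton in the frame of station between 0.025 and 0.035 m and angle between carton's own z axis and vertical below 0.1 rad and linear speed of carton below 0.02 m/s); the arm keeps its last pose, push and grip.
It fails at once if the arm is pushed in before the carton is home (value of joint tensioner above 0.4 rad and y of carton in the frame of station above -0.088 m).
It fails at once if the carton is lifted off the rollers or tipped (z of carton in the frame of station above 0.045 m or angle between carton's own z axis and vertical above 0.35 rad).
It fails at once if the solder spool is moved by more than 20 mm (distance of spool from where it was at the start of the episode above 0.02 m).
It fails at once if the green tape is moved by more than 20 mm (distance of green_tape from where it was at the start of the episode above 0.02 m).
It fails at once if the pliers are moved by more than 20 mm (distance of pliers from where it was at the start of the episode above 0.02 m).
It also fails if it takes over 48 s, if anything falls off the work surface, if the arm or the gripper's body presses on something with over 40 N, if the wrist force passes 120 N, or if a joint passes its speed limit or range.

## Robot

A 6-joint arm with a two-finger parallel gripper is mounted at the origin on a cart in front of the work surface, level with it; the furniture and walls round the work are solid. World frame = base frame: x ahead of the robot, y to its left, z up, the work surface at z = 0. Lengths are in m, angles in rad, forces in N, time in s.
With the tool pointing down it reaches from about 0.35 to 0.725 m from the base axis. Payload 6 kg.
Tool frame: the origin (TCP) lies on the centre line of the jaws, within the pads' length; the fingertips stand 14 mm ahead of it and the grasp point (between the pads) lies 5 mm behind it (bot.tcp_to_tips is the distance from the TCP to the fingertips, in m); z points along the fingers, y is the line along which they close (so a half turn about z gives the same grasp; the last joint's range is limited). The gripper opens to 85 mm and grips with 20 to 120 N. Pads are 22 mm wide; open, the fingers measure 114 mm over their backs; the gripper's body (76 mm by 85 mm) begins 54 mm behind the grasp point. The pads swing forward as they close: fully open they stand 13 mm farther back than shut.
Start: joints at [-0.978, 0.04, 0.085, 0, -1.615, -0.334], TCP at [0.154, -0.58, 0.245] pointing down, gripper open.
Joint ranges: [-2.56, 2.56], [-1.29, 2.01], [-1.08, 1.49], [-3.29, 1.98], [-2.81, -0.18], [-2.99, 2.99]. Speed limits (rad/s): [2.57, 2.57, 3.01, 3.14, 3.14, 3.14].

## Interface

Orientations are given as a unit quaternion [x, y, z, w].
In Python, from cell import bot, viewer gives the robot as it stands. The module is installed in compiled form; this text tells all that it offers.
- The arm moves only by the tool arm_command, never from a script. Its argument "rows" is a list of rows, each a list of 6 numbers: the shift along the tool's x, y, z in units of 40 mm (1.0 is 40 mm), then the turn, a rotation vector about the tool's x, y, z in units of 5 degrees (1.0 is 5 degrees). A call has 1 to 12 rows; each row shifts and turns the commanded pose from where the row before left it, along the tool's axes as they then stand; what a row does not reach is not made up. A row lasts 1/12 s, in which the tool goes at most 41.7 mm and 7.16 degrees, less where a joint would pass 70% of its speed; a pose out of reach is approached as far as the arm can. A call with a number of a shift or a turn outside -1 to 1 is refused whole. A call with a gripper value outside its range is refused whole. "gripper" is the closure, from 0 (fully open) to 1 (shut), set as the call begins (left out, the last holds). The fingers move at their own pace and stop on an object; "grip_force" is the grip in N (left out, the last holds). Time passes only in rows, so rows that do not move let the fingers close. It gives the time, the measured TCP pose, the force, the opening and the grip force at its end, in the units of the state.
- bot.observe(): the state, without advancing time (a new reading comes with each control period).
- viewer.snapshot(name): name is "scene" or "top"; returns a dict with "pixels" (420x560x3 uint8, red, green, blue), "range_z" (420x560 float32, m along the optical axis (not along the pixel's ray), 0 where there is no reading), "intrinsics" (3x3 intrinsics, pixels), "k1" (the pictures are not rectified: a ray, as slopes to the right and down, at radius r is drawn at 1 + k1 r^2 times it, then the intrinsics apply), "R" (3x3) and "t" (3): a world point X has camera coordinates R X + t. Camera axes: x right, y down, z forward; pixel columns grow to the right and rows downward; lengths in m; the calibration is good to about 2 mm. A picture is of the moment at which its call begins.
- bot.hand_in(): hands the job in; it is judged then, once.
The state is a dict: "time_s": time; "qpos": joint angles; "joint_velocities": joint speeds; "effort": joint torques, N m; "eef_pos": TCP position; "ee_rot": TCP orientation; "ft_force": force on the tool from outside, world axes, zero at the start; "torque": the same for the moment, N m; "grip_width": finger opening in m; "grasp_force": force on a finger pad.
Only numpy, scipy, OpenCV 4.12 (cv2) and the standard library are available. Lean on these libraries where they do the work, as an engineer would, in place of code of your own. Each camera call takes 0.05 s, during which the arm holds its last target. There are 200 camera calls.

## Working session

There is one attempt and no reset: what is moved stays moved. The work goes in short steps, Python scripts to look and compute and a tool call to move; the robot and the scene stay as the last step left them, time stands still between calls to the robot, and variables do not carry over. Pictures are saved under pics/ and viewed, at most 10 in all, crops included, and the job is handed in when it is done.

Besides the shell and the picture viewer there is one more tool, called after "Emit:" as name(argument=value, ...), one argument or row to a line, values as JSON. arm_command: Moves the arm, as the interface text tells. Shifts and turns lie within -1 to 1; 1 stands for 40 mm of shift or 5 degrees of turn. Its arguments: {"type":"object","properties":{"rows":{"type":"array"},"gripper":{"type":"number"},"grip_force":{"type":"number"}},"required":["rows"]}

```bash
mkdir -p pics; cat > h.py <<'E'
import numpy as np, cv2
from cell import bot, viewer
def snap(n,save=None):
    s=viewer.snapshot(n)
    if save: cv2.imwrite(f'pics/{save}.png',cv2.cvtColor(s['pixels'],cv2.COLOR_RGB2BGR))
    return s
def cloud(s):
    K=s['intrinsics'];h,w=s['range_z'].shape
    u,v=np.meshgrid(np.arange(w),np.arange(h))
    p=np.stack([u,v],-1).reshape(-1,1,2).astype(float)
    n=cv2.undistortPoints(p,K,np.array([s['k1'],0,0,0,0.])).reshape(h,w,2)
    z=s['range_z'][...,None]
    c=np.concatenate([n*z,z],-1)
    X=(c-s['t'])@s['R']
    X[s['range_z']<=0]=np.nan
    return X
E
python3 - <<'E'
from h import *
for n in('scene','top'):
    s=snap(n,n+'0'); np.savez(n+'0.npz',**s); print(n,s['k1'],-s['R'].T@s['t'])
o=bot.observe(); print(o['time_s'],o['eef_pos'],o['ee_rot'],o['ft_force'],o['grip_width'])
E
```

```text
scene 0.029661330478777812 [0.22252163 0.57261653 0.66272533]
top -0.07940031703763355 [ 0.4457556  -0.08847357  0.93699038]
0.1 [ 0.15356814 -0.57972341  0.24437101] [-1.29042734e-01  9.91638697e-01  8.02371194e-04 -1.54051490e-04] [ 0.44903136 -0.15464966 -0.13545949] 0.0853502668654567
```

View pics/scene0.png

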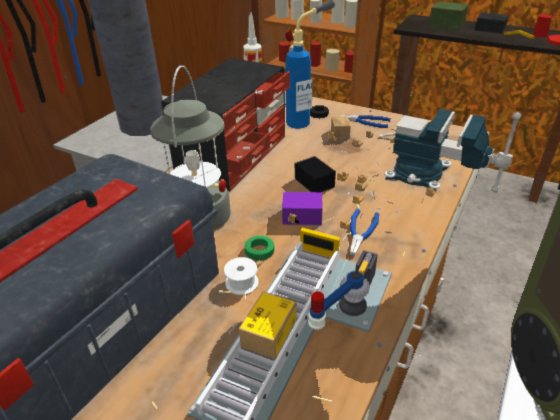

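View pics/top0.png

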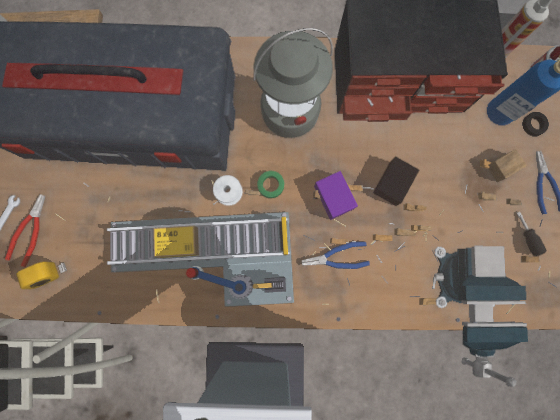

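The top view shows the carton at about (173,240) on the rollers, the end stop at (285,235), the red post at (193,272) and the pivot at (243,287). The spool is at (228,190), the tape at (270,184) and the pliers at (335,255). The scene view agrees with this. Next I'll measure them.

```bash
cat >> h.py <<'E'
def hsv(s): return cv2.cvtColor(s['pixels'],cv2.COLOR_RGB2HSV)
def measure(s):
    X=cloud(s);H=hsv(s);h,S,V=H[...,0],H[...,1],H[...,2];z=X[...,2]
    inb=(X[...,0]>.25)&(X[...,0]<.7)&(X[...,1]>-.35)&(X[...,1]<.35)
    yel=(h>18)&(h<35)&(S>120)&inb
    m=dict(carton=(yel&(z>.068)&(z<.082)),stop=(yel&(z>.058)&(z<.068)),post=((h<8)|(h>172))&(S>120)&(z>.1)&(z<.116)&inb)
    out={}
    for k,a in m.items():
        n,l,st,c=cv2.connectedComponentsWithStats(a.astype(np.uint8))
        if n<2: out[k]=None; continue
        i=1+np.argmax(st[1:,4]); P=X[l==i]
        r=cv2.minAreaRect((P[:,:2]*1000).astype(np.float32))
        out[k]=(len(P),P.mean(0).round(4),np.median(P[:,2]).round(4),np.round(r[0],1),np.round(r[1],1),round(r[2],1))
    return out
E
python3 - <<'E'
from h import *
for n in('scene','top'):
    s=dict(np.load(n+'0.npz')); print(n)
    for k,v in measure(s).items(): print(k,v)
s=dict(np.load('top0.npz'));X=cloud(s)
# rails: points z~38mm in lane region
z=X[...,2]
for (u,v) in [(120,226),(270,214),(120,266),(280,250),(243,287),(228,190),(270,172),(310,262),(335,243)]: print(u,v,X[v,u].round(4))
E
```

```text
scene
carton (1510, array([0.4985, 0.1339, 0.0752]), np.float64(0.0752), array([499.4, 132. ]), array([58.3, 86.8]), 4.9)
stop (261, array([ 0.5143, -0.092 ,  0.0637]), np.float64(0.0643), array([515.3, -91.1]), array([77.4, 16.9]), 4.0)
post (119, array([0.4344, 0.091 , 0.1065]), np.float64(0.1075), array([435.2,  89.6]), array([17.6, 16.8]), 61.8)
top
carton (1023, array([0.4991, 0.1311, 0.0764]), np.float64(0.0764), array([499.3, 131.4]), array([55.4, 80.5]), 4.5)
stop (121, array([ 0.5141, -0.0955,  0.0663]), np.float64(0.0665), array([516. , -95.3]), array([74.5,  8.9]), 4.2)
post (78, array([0.436 , 0.086 , 0.1086]), np.float64(0.1086), array([436. ,  86.6]), array([17.4, 18.3]), 1.2)
120 226 [0.5338 0.271  0.0095]
270 214 [ 0.5665 -0.0637  0.0087]
120 266 [0.4451 0.2655 0.0086]
280 250 [ 0.4875 -0.0871  0.012 ]
243 287 [ 0.4094 -0.0147  0.0831]
228 190 [0.6203 0.0321 0.0018]
270 172 [ 0.6587 -0.0621  0.0205]
310 262 [ 0.4626 -0.1525  0.0124]
335 243 [ 0.5045 -0.2065  0.0135]
```

Station estimate: yaw ≈ 0.072 rad, origin ≈ (0.5045, 0.054), carton at station y ≈ +77 mm. The post predicted from this is within about 4 mm of the measured one. Next I'll move above the lane behind the carton.

Emit:
arm_command(
  rows=[
    [-0.55, 0.7, 0, 0, 0, 0],
    [-0.55, 0.7, 0, 0, 0, 0],
    [-0.55, 0.7, 0, 0, 0, 0],
    [-0.55, 0.7, 0, 0, 0, 0],
    [-0.55, 0.7, 0, 0, 0, 0],
    [-0.55, 0.7, 0, 0, 0, 0],
    [-0.55, 0.7, 0, 0, 0, 0],
    [-0.55, 0.7, 0, 0, 0, 0],
    [-0.55, 0.7, 0, 0, 0, 0],
    [-0.55, 0.7, 0, 0, 0, 0],
    [-0.55, 0.7, 0, 0, 0, 0],
    [-0.55, 0.7, 0, 0, 0, 0],
  ],
  gripper=1,
  grip_force=20,
)

```text
time_s: 1.1
eef_pos: [0.3228, -0.186, 0.2452]
ee_rot: [-0.129, 0.992, 0.0, 0.0]
ft_force: [0.2, 0.6, -0.6]
grip_width: -0.0002
grasp_force: 0.0
```

Emit:
arm_command(
  rows=[
    [-0.55, 0.7, 0, 0, 0, 0],
    [-0.55, 0.7, 0, 0, 0, 0],
    [-0.55, 0.7, 0, 0, 0, 0],
    [-0.55, 0.7, 0, 0, 0, 0],
    [-0.55, 0.7, 0, 0, 0, 0],
    [-0.55, 0.7, 0, 0, 0, 0],
    [-0.55, 0.7, 0, 0, 0, 0],
    [-0.55, 0.7, 0, 0, 0, 0],
    [-0.55, 0.7, 0, 0, 0, 0],
    [-0.55, 0.7, 0, 0, 0, 0],
    [-0.55, 0.7, 0, 0, 0, 0],
    [-0.55, 0.7, 0, 0, 0, 0],
  ],
)

```text
time_s: 2.1
eef_pos: [0.4922, 0.2065, 0.2448]
ee_rot: [-0.129, 0.992, -0.0, -0.0]
ft_force: [0.9, -0.7, 1.6]
grip_width: -0.0001
grasp_force: 0.0
```

Emit:
arm_command(
  rows=[
    [0, 0, 0, 0, 0, 0.55],
    [0, 0, 0, 0, 0, 0.55],
    [0, 0, 0, 0, 0, 0.55],
    [0, 0, 0, 0, 0, 0.5],
    [0, 0, 0, 0, 0, 0],
    [0, 0, 0, 0, 0, 0],
  ],
)

```text
time_s: 2.6
eef_pos: [0.4919, 0.2047, 0.245]
ee_rot: [-0.036, 0.999, -0.0, -0.0]
ft_force: [-0.0, 0.1, 0.8]
grip_width: -0.0
grasp_force: 0.0
```

Emit:
arm_command(
  rows=[
    [0, 0.25, 0.58, 0, 0, 0],
    [0, 0, 0.58, 0, 0, 0],
    [0, 0, 0.58, 0, 0, 0],
    [0, 0, 0.58, 0, 0, 0],
    [0, 0, 0.58, 0, 0, 0],
    [0, 0, 0.58, 0, 0, 0],
    [0, 0, 0.58, 0, 0, 0],
    [0, 0, 0.55, 0, 0, 0],
    [0, 0, 0, 0, 0, 0],
    [0, 0, 0, 0, 0, 0],
  ],
)

```text
time_s: 3.43
eef_pos: [0.4908, 0.2141, 0.0603]
ee_rot: [-0.036, 0.999, -0.001, -0.001]
ft_force: [-0.2, 0.0, 0.7]
grip_width: 0.0003
grasp_force: 0.0
```

```bash
python3 - <<'E'
from h import *
s=snap('scene','s1')
for k,v in measure(s).items(): print(k,v)
E
```

```text
carton None
stop None
post None
```

View pics/s1.png

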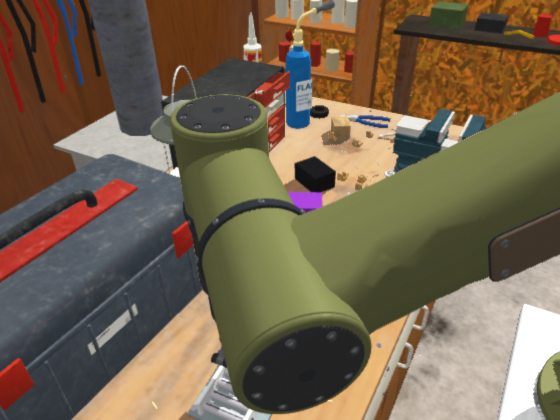

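In the scene view the wrist (about (270,250)) hides the lane, and no contact force shows. I'll use the top camera from here. Now a slow push along the lane.

Emit:
arm_command(
  rows=[
    [0, -0.15, 0, 0, 0, 0],
    [0, -0.15, 0, 0, 0, 0],
    [0, -0.15, 0, 0, 0, 0],
    [0, -0.15, 0, 0, 0, 0],
    [0, -0.15, 0, 0, 0, 0],
    [0, -0.15, 0, 0, 0, 0],
    [0, -0.15, 0, 0, 0, 0],
    [0, -0.15, 0, 0, 0, 0],
    [0, -0.15, 0, 0, 0, 0],
    [0, -0.15, 0, 0, 0, 0],
    [0, -0.15, 0, 0, 0, 0],
    [0, -0.15, 0, 0, 0, 0],
  ],
)

```text
time_s: 4.48
eef_pos: [0.4965, 0.1423, 0.0609]
ee_rot: [-0.036, 0.999, 0.0, -0.0]
ft_force: [0.2, 0.6, 0.3]
grip_width: -0.0002
grasp_force: 0.3
```

```bash
python3 - <<'E'
from h import *
s=snap('top','t1')
for k,v in measure(s).items(): print(k,v)
E
```

```text
carton (828, array([0.5025, 0.0797, 0.0763]), np.float64(0.0764), array([502.8,  87. ]), array([55.9, 81.2]), 4.9)
stop (122, array([ 0.5126, -0.0957,  0.0662]), np.float64(0.0663), array([516.1, -95.2]), array([74.7,  9. ]), 4.2)
post (87, array([0.4362, 0.0852, 0.1081]), np.float64(0.1083), array([436. ,  86.2]), array([17.4, 19.5]), 1.2)
```

View pics/t1.png

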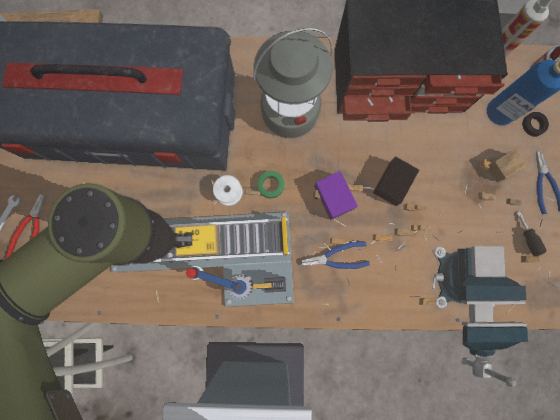

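The top view shows the carton at about (197,240), pushed evenly ahead of the fingers, with the post at (193,272) untouched. It has about 135 mm left to go.

Emit:
arm_command(
  rows=[
    [0, -0.15, 0, 0, 0, 0],
    [0, -0.15, 0, 0, 0, 0],
    [0, -0.15, 0, 0, 0, 0],
    [0, -0.15, 0, 0, 0, 0],
    [0, -0.15, 0, 0, 0, 0],
    [0, -0.15, 0, 0, 0, 0],
    [0, -0.15, 0, 0, 0, 0],
    [0, -0.15, 0, 0, 0, 0],
    [0, -0.15, 0, 0, 0, 0],
    [0, -0.15, 0, 0, 0, 0],
    [0, -0.15, 0, 0, 0, 0],
    [0, -0.15, 0, 0, 0, 0],
  ],
)

```text
time_s: 5.53
eef_pos: [0.5016, 0.0705, 0.0609]
ee_rot: [-0.036, 0.999, 0.0, -0.0]
ft_force: [-0.3, 0.3, -0.2]
grip_width: 0.0001
grasp_force: 0.3
```

Emit:
arm_command(
  rows=[
    [0, -0.12, 0, 0, 0, 0],
    [0, -0.12, 0, 0, 0, 0],
    [0, -0.12, 0, 0, 0, 0],
    [0, -0.12, 0, 0, 0, 0],
    [0, -0.1, 0, 0, 0, 0],
    [0, -0.1, 0, 0, 0, 0],
    [0, -0.08, 0, 0, 0, 0],
    [0, -0.08, 0, 0, 0, 0],
    [0, -0.08, 0, 0, 0, 0],
    [0, -0.08, 0, 0, 0, 0],
    [0, -0.08, 0, 0, 0, 0],
  ],
)

```text
time_s: 6.45
eef_pos: [0.5046, 0.0277, 0.0609]
ee_rot: [-0.036, 0.999, 0.0, -0.0]
ft_force: [0.8, 0.4, -0.3]
grip_width: 0.0001
grasp_force: 0.3
```

```bash
python3 - <<'E'
from h import *
s=snap('top','t2')
for k,v in measure(s).items(): print(k,v)
E
```

```text
carton (741, array([ 0.5104, -0.0379,  0.0763]), np.float64(0.0763), array([511.3, -28. ]), array([55.4, 80.8]), 4.8)
stop (76, array([ 0.4126, -0.0516,  0.0611]), np.float64(0.061), array([413.2, -50.6]), array([ 8.3, 34.8]), 1.2)
post (85, array([0.4361, 0.0853, 0.1082]), np.float64(0.1082), array([436. ,  86.1]), array([17.5, 19.7]), 1.3)
```

Emit:
arm_command(
  rows=[
    [0, -0.06, 0, 0, 0, 0],
    [0, -0.06, 0, 0, 0, 0],
    [0, -0.06, 0, 0, 0, 0],
    [0, -0.06, 0, 0, 0, 0],
    [0, -0.06, 0, 0, 0, 0],
    [0, -0.06, 0, 0, 0, 0],
  ],
)

```text
time_s: 7.0
eef_pos: [0.5056, 0.0134, 0.0608]
ee_rot: [-0.036, 0.999, 0.0, -0.0]
ft_force: [-0.2, 0.6, -0.1]
grip_width: -0.0002
grasp_force: 0.2
```

Emit:
arm_command(
  rows=[
    [0, -0.03, 0, 0, 0, 0],
    [0, -0.03, 0, 0, 0, 0],
    [0, -0.03, 0, 0, 0, 0],
    [0, -0.03, 0, 0, 0, 0],
  ],
)

```text
time_s: 7.33
eef_pos: [0.5064, 0.0124, 0.061]
ee_rot: [-0.036, 0.999, 0.004, 0.001]
ft_force: [-3.7, 21.5, 2.6]
grip_width: -0.0
grasp_force: 10.7
```

Force rose to 21 N, so the carton is against something, presumably the stop. I'll back off gently and check.

Emit:
arm_command(
  rows=[
    [0, 0.05, 0, 0, 0, 0],
    [0, 0.1, 0, 0, 0, 0],
    [0, 0.2, 0, 0, 0, 0],
    [0, 0.2, 0, 0, 0, 0],
    [0, 0.2, 0, 0, 0, 0],
    [0, 0, -0.8, 0, 0, 0],
    [0, 0, -0.8, 0, 0, 0],
    [0, 0, -0.8, 0, 0, 0],
    [0, 0.8, 0, 0, 0, 0],
    [0, 0.8, 0, 0, 0, 0],
    [0, 0.8, 0, 0, 0, 0],
  ],
)

```text
time_s: 8.25
eef_pos: [0.4969, 0.136, 0.1577]
ee_rot: [-0.035, 0.999, 0.0, 0.001]
ft_force: [0.8, 0.1, -0.3]
grip_width: 0.0001
grasp_force: 0.0
```

```bash
python3 - <<'E'
from h import *
s=snap('top')
for k,v in measure(s).items(): print(k,v)
im=cv2.cvtColor(s['pixels'],cv2.COLOR_RGB2BGR)[160:320,160:360]
cv2.imwrite('pics/t3.png',cv2.resize(im,None,fx=4,fy=3.75,interpolation=cv2.INTER_CUBIC))
E
```

```text
carton (1055, array([ 0.5122, -0.0431,  0.0765]), np.float64(0.0764), array([512.7, -42.8]), array([55.3, 80.8]), 4.5)
stop (129, array([ 0.5143, -0.0953,  0.0662]), np.float64(0.0665), array([516. , -95.1]), array([74.7,  9.4]), 4.4)
post (82, array([0.4361, 0.0856, 0.1083]), np.float64(0.1086), array([436.,  86.]), array([17.5, 19.8]), 1.2)
```

View pics/t3.png

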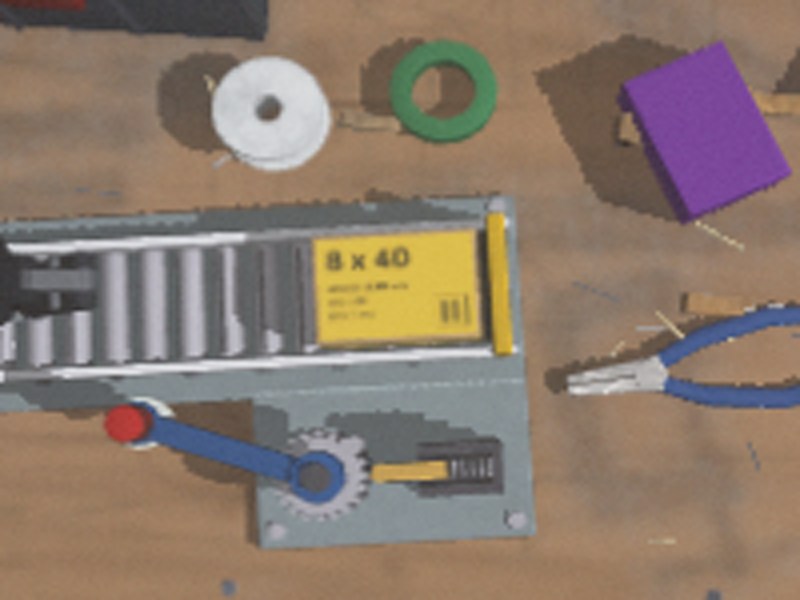

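The crop shows the carton at (395,287) squared up near the stop, with a thin dark strip at about x = 482 between them. I'll check the heights across that strip to tell a gap from a bumper.

```bash
python3 - <<'E'
from h import *
s=snap('top'); s0=dict(np.load('top0.npz'));sc0=dict(np.load('scene0.npz'))
for a in (s,s0):
    X=cloud(a); v=160+int(287/3.75)
    for u in range(276,291): print(u,X[v,u].round(4)[1:],a['pixels'][v,u],end=' | ')
    print()
X=cloud(sc0); 
# scene initial: points on stop front face
m=(abs(X[...,0]-.513)<.02)&(X[...,1]>-.11)&(X[...,1]<-.07)&(X[...,2]>.042)&(X[...,2]<.064)
P=X[m]; print(np.percentile(P[:,1],[5,25,50,75,95]).round(4),len(P))
E
```

```text
276 [-0.0786  0.0754] [220 190  79] | 277 [-0.0806  0.0776] [219 189  77] | 278 [-0.0826  0.0762] [210 178  97] | 279 [-0.0847  0.0776] [158 134  93] | 280 [-0.0867  0.0586] [87 78 61] | 281 [-0.0887  0.0594] [65 61 51] | 282 [-0.0908  0.0658] [98 84 50] | 283 [-0.0928  0.0672] [191 158  55] | 284 [-0.0949  0.0682] [203 167  58] | 285 [-0.097   0.0656] [203 167  56] | 286 [-0.099   0.0688] [217 183  59] | 287 [-0.1019  0.0065] [154 149 135] | 288 [-0.1041  0.0082] [136 146 147] | 289 [-0.1063  0.0077] [140 151 154] | 290 [-0.1087  0.0003] [156 134 115] | 
276 [-0.078   0.0295] [113 110 115] | 277 [-0.0802  0.0301] [108 106 109] | 278 [-0.0822  0.0116] [100 102 106] | 279 [-0.0844  0.0065] [86 89 92] | 280 [-0.0867  0.0613] [68 67 67] | 281 [-0.0887  0.0619] [59 54 55] | 282 [-0.0908  0.065 ] [98 85 55] | 283 [-0.0928  0.0676] [194 161  60] | 284 [-0.0949  0.0667] [205 169  62] | 285 [-0.0969  0.0689] [207 169  60] | 286 [-0.099   0.0672] [220 184  64] | 287 [-0.1019  0.0083] [159 157 143] | 288 [-0.1041  0.0103] [133 145 150] | 289 [-0.1062  0.011 ] [145 154 159] | 290 [-0.1087  0.0002] [158 135 120] | 
[-0.0926 -0.0881 -0.0862 -0.085  -0.0831] 215
```

The strip is a dark bumper at z ≈ 60 mm, also present before the carton got there, with its face at y ≈ -85.5. So the carton is home. The refined fit is origin (504.7, 56.9) mm and yaw 0.077; it puts the post at rest at (436.2, 86.7), within 1 mm of the measurement. Fully in, the post would be at (502.7, 17.6). Next I'll check wrist range for the turn.

```bash
python3 - <<'E'
from h import *
o=bot.observe(); print(o['time_s'],o['qpos'].round(3) if hasattr(o['qpos'],'round') else o['qpos'],o['eef_pos'],o['ee_rot'])
E
```

```text
8.35 [ 6.620e-01 -1.810e-01 -2.860e-01 -1.000e-03 -1.466e+00 -2.158e+00] [0.49641901 0.13807766 0.15665618] [-3.74069555e-02  9.99300077e-01  2.20974877e-04 -1.62257340e-04]
```

Emit:
arm_command(
  rows=[
    [0.4, -0.29, 0, 0, 0, 0],
    [0.4, -0.29, 0, 0, 0, 0],
    [0.4, -0.29, 0, 0, 0, 0],
    [0.4, -0.29, 0, 0, 0, 0],
    [0, 0, 0, 0, 0, -1],
    [0, 0, 0, 0, 0, -1],
    [0, 0, 0, 0, 0, -1],
    [0, 0, 0, 0, 0, -1],
    [0, 0, 0, 0, 0, -1],
    [0, 0, 0, 0, 0, -1],
    [0, 0, 0, 0, 0, -1],
  ],
  gripper=0.3,
)

```text
time_s: 9.27
eef_pos: [0.4363, 0.0836, 0.1569]
ee_rot: [-0.336, 0.942, -0.0, -0.0]
ft_force: [0.6, -0.2, 0.3]
grip_width: 0.0598
grasp_force: 0.0
```

Emit:
arm_command(
  rows=[
    [0, 0, 0, 0, 0, -1],
    [0, 0, 0, 0, 0, -1],
    [0, 0, 0, 0, 0, -1],
    [0, 0, 0, 0, 0, -1],
    [0, 0, 0, 0, 0, -1],
    [0, 0, 0, 0, 0, -1],
    [0, 0, 0, 0, 0, -0.9],
    [0, 0, 0, 0, 0, 0],
    [0, 0, 0, 0, 0, 0],
  ],
)

```text
time_s: 10.02
eef_pos: [0.4364, 0.0836, 0.1569]
ee_rot: [-0.598, 0.802, -0.0, -0.0]
ft_force: [0.1, 0.0, -0.2]
grip_width: 0.0599
grasp_force: 0.0
```

```bash
python3 - <<'E'
from h import *
s=snap('top')
for k,v in measure(s).items(): print(k,v)
im=cv2.cvtColor(s['pixels'],cv2.COLOR_RGB2BGR)[160:320,120:320]
cv2.imwrite('pics/t4.png',cv2.resize(im,None,fx=4,fy=3.75,interpolation=cv2.INTER_CUBIC))
o=bot.observe(); print(o['qpos'],o['eef_pos'],o['ee_rot'],o['grip_width'])
E
```

```text
carton (1061, array([ 0.5123, -0.0431,  0.0763]), np.float64(0.0764), array([512.6, -42.8]), array([55.2, 81. ]), 4.5)
stop (122, array([ 0.5149, -0.0956,  0.0662]), np.float64(0.0663), array([516.3, -95. ]), array([75.2,  9.4]), 4.4)
post (17, array([0.4363, 0.0782, 0.1068]), np.float64(0.1076), array([436.2,  78. ]), array([13.6,  3.8]), 0.2)
[ 6.47545791e-01 -3.89259707e-01 -4.51350387e-01  3.38538462e-05
 -1.50881930e+00 -9.36651264e-01] [0.4364011  0.08367871 0.15687542] [-5.97874181e-01  8.01589957e-01 -1.72747402e-05 -5.67119638e-05] 0.059869449200554405
```

View pics/t4.png

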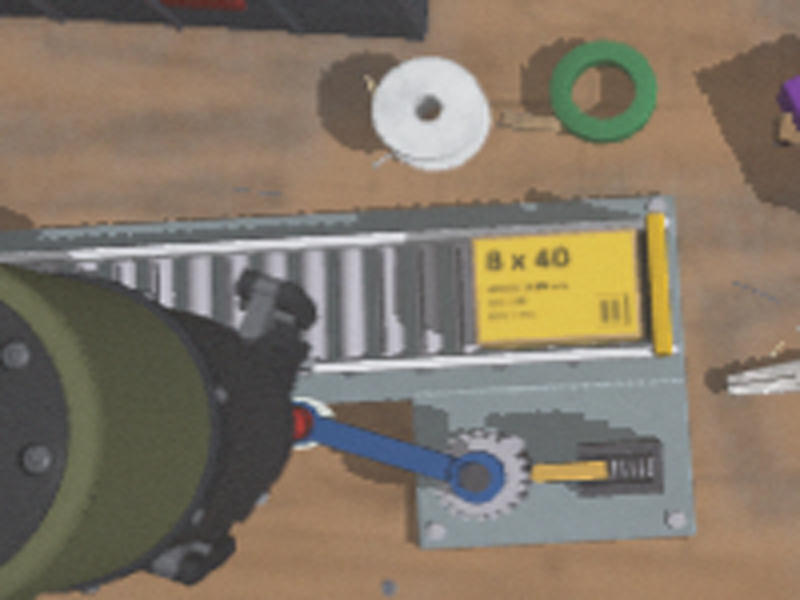

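The crop shows the fingers at (275,295) and (190,555) straddling the red post at (302,420), and the carton still home at (555,287). Next I'll descend and close.

Emit:
arm_command(
  rows=[
    [-0.07, 0.02, 0, 0, 0, 0],
    [0, 0, 0.25, 0, 0, 0],
    [0, 0, 0.25, 0, 0, 0],
    [0, 0, 0.25, 0, 0, 0],
    [0, 0, 0.25, 0, 0, 0],
    [0, 0, 0.25, 0, 0, 0],
    [0, 0, 0.25, 0, 0, 0],
    [0, 0, 0, 0, 0, 0],
  ],
)

```text
time_s: 10.73
eef_pos: [0.4353, 0.0861, 0.094]
ee_rot: [-0.599, 0.801, 0.001, -0.002]
ft_force: [-0.3, -0.3, -1.1]
grip_width: 0.0597
grasp_force: 0.0
```

Emit:
arm_command(
  rows=[
    [0, 0, 0, 0, 0, 0],
    [0, 0, 0, 0, 0, 0],
    [0, 0, 0, 0, 0, 0],
    [0, 0, 0, 0, 0, 0],
    [0, 0, 0, 0, 0, 0],
    [0, 0, 0, 0, 0, 0],
  ],
  gripper=1,
  grip_force=30,
)

```text
time_s: 11.23
eef_pos: [0.4367, 0.0869, 0.0977]
ee_rot: [-0.599, 0.801, 0.0, 0.001]
ft_force: [-2.9, 0.4, 3.9]
grip_width: 0.019
grasp_force: 29.3
```

The post is gripped at 19 mm opening. Now I'll follow the arc, first half.

Emit:
arm_command(
  rows=[
    [0.002, -0.105, 0, 0, 0, 0.5],
    [0.002, -0.105, 0, 0, 0, 0.5],
    [0.002, -0.105, 0, 0, 0, 0.5],
    [0.002, -0.105, 0, 0, 0, 0.5],
    [0.002, -0.105, 0, 0, 0, 0.5],
    [0.002, -0.105, 0, 0, 0, 0.5],
    [0.002, -0.105, 0, 0, 0, 0.5],
    [0.002, -0.105, 0, 0, 0, 0.5],
    [0.002, -0.105, 0, 0, 0, 0.5],
    [0.002, -0.105, 0, 0, 0, 0.5],
    [0.002, -0.105, 0, 0, 0, 0.5],
    [0.002, -0.105, 0, 0, 0, 0.5],
  ],
)

```text
time_s: 12.23
eef_pos: [0.4791, 0.0615, 0.0976]
ee_rot: [-0.371, 0.929, 0.001, 0.0]
ft_force: [-7.4, 4.9, 7.5]
grip_width: 0.019
grasp_force: 29.7
```

Emit:
arm_command(
  rows=[
    [0.002, -0.105, 0, 0, 0, 0.5],
    [0.002, -0.105, 0, 0, 0, 0.5],
    [0.002, -0.105, 0, 0, 0, 0.5],
    [0.002, -0.105, 0, 0, 0, 0.5],
    [0.002, -0.105, 0, 0, 0, 0.5],
    [0.002, -0.105, 0, 0, 0, 0.5],
    [0.002, -0.105, 0, 0, 0, 0.5],
    [0.002, -0.105, 0, 0, 0, 0.5],
    [0.002, -0.105, 0, 0, 0, 0.5],
    [0.002, -0.105, 0, 0, 0, 0.5],
    [0.002, -0.105, 0, 0, 0, 0.5],
  ],
)

```text
time_s: 13.15
eef_pos: [0.5021, 0.022, 0.0977]
ee_rot: [-0.139, 0.99, 0.001, 0.0]
ft_force: [-5.1, 6.1, 5.7]
grip_width: 0.0185
grasp_force: 29.6
```

The post is at about 1.0 rad. The last bit goes onto the stop, with a slight overpress.

Emit:
arm_command(
  rows=[
    [0.002, -0.06, 0, 0, 0, 0.25],
    [0.002, -0.06, 0, 0, 0, 0.25],
    [0, -0.03, 0, 0, 0, 0.1],
    [0, -0.03, 0, 0, 0, 0],
    [0, 0, 0, 0, 0, 0],
    [0, 0, 0, 0, 0, 0],
  ],
)

```text
time_s: 13.65
eef_pos: [0.5036, 0.0165, 0.0976]
ee_rot: [-0.115, 0.993, 0.002, 0.001]
ft_force: [-7.0, 11.6, 7.2]
grip_width: 0.0189
grasp_force: 29.8
```

Emit:
arm_command(
  rows=[
    [0, -0.03, 0, 0, 0, 0],
    [0, 0, 0, 0, 0, 0],
    [0, 0, 0, 0, 0, 0],
    [0, 0, 0, 0, 0, 0],
    [0, 0, 0, 0, 0, 0],
  ],
)

```text
time_s: 14.07
eef_pos: [0.5037, 0.0163, 0.0976]
ee_rot: [-0.115, 0.993, 0.003, 0.0]
ft_force: [-9.3, 16.3, 7.2]
grip_width: 0.0192
grasp_force: 30.1
```

```bash
python3 - <<'E'
from h import *
s=snap('top')
for k,v in measure(s).items(): print(k,v)
im=cv2.cvtColor(s['pixels'],cv2.COLOR_RGB2BGR)[160:320,120:320]
cv2.imwrite('pics/t5.png',cv2.resize(im,None,fx=4,fy=3.75,interpolation=cv2.INTER_CUBIC))
E
```

```text
carton (752, array([ 0.5087, -0.0525,  0.0765]), np.float64(0.0765), array([512.6, -43.5]), array([55.1, 79.7]), 4.5)
stop (86, array([ 0.5279, -0.0944,  0.0664]), np.float64(0.0666), array([529.5, -94.7]), array([47.7,  8.3]), 0.9)
post None
```

View pics/t5.png

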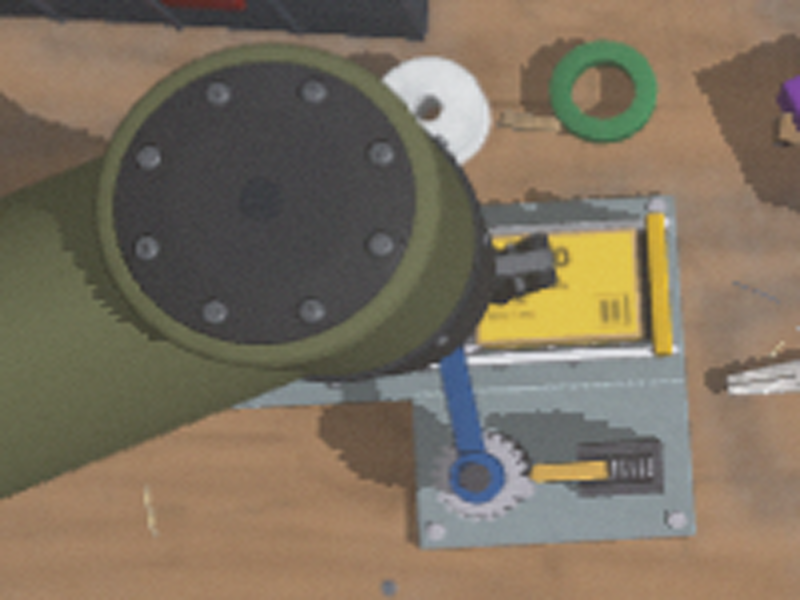

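The crop shows the blue arm swung in (bar at (460,400)) and the fingers at (525,265) holding the post above the carton's rear edge. The carton is still home against the bumper, and the bystanders look unmoved. The tool stopped moving while force rose, so the arm is on its stop. I'll hand in.

```bash
python3 -c "
from h import *
print(bot.hand_in())"
```

```text
the job is handed in; nothing more can be done
None
```

The carton is home against the end stop, the arm is on its stop with the gripper holding the red post (about 30 N grip), and the job was handed in at about 14 s; no verdict came back.

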